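# Wind a hand stamp out of the curing tunnel and free it

### The job

Switch the curing lamp off by pushing its toggle fully over away from the robot, then wind the stamp out of the amber hood by pushing the spokes of the star wheel one after another until the carriage is fully out against its stop. Rock the stamp by its wooden handle towards and away from the robot until both stiff green cheeks have been pushed well back, before lifting it straight out; do not push or pull the carriage or its cheeks directly. Stand the stamp upright in the middle of the white saucer without dropping it, let go, and leave everything else on the table where it is.

Things in the scene. Friction and masses are not known exactly. Their poses are not given: they have to be found in the camera images.
- machine: Curing tunnel, fixed to the table: white base 170 (x) x 370 (y) x 20 mm, spanning y -160 to +210 mm. Origin on the table surface, z up. All 'machine' offsets are in its frame: x away from the robot, y to the robot's left, the whole turned up to 0.2 rad. A grey stop 50 mm high closes its right end at y -154 mm; a grey post 20 x 50 mm, top at z 160 mm, stands at x +75, y -30 mm.
- hood_top (a point): Middle of the lamp bar's top, at machine (0, 125, 170) mm. The white bar (50 mm wide) lies along the top of a see-through amber hood, open at both ends, that covers machine x -80 to +80, y +45 to +205 mm, up to z 160 mm.
- switch (a joint): Toggle lever on top of the hood (the lamp switch). 0 = leaning towards the robot (machine -x), lamp on; 1.0 = fully over away from the robot (+x), lamp off. Starts near 0, stays where it is left, light to move.
- switch_tip (a point): Centre of the red ball, 26 mm across, on the end of the 10 mm toggle rod; 50 mm from the pivot, which is at machine (0, 125, 192) mm. Leaning fully to either side the ball is 24 mm off in -x or +x, at z 236 mm. The grey housing below is 70 (x) x 50 (y) mm, its top at z 195 mm.
- wheel_hub (a point): Centre of the star wheel, at machine (145, -30, 140) mm, axes as the machine's. The upright wheel turns about the machine's x axis, on the side away from the robot. Six steel spokes, 12 mm thick, 60 degrees apart, each ending in a black ball of 20 mm diameter centred 110 mm from the hub centre; red hub of radius 24 mm, 30 mm thick.
- wheel (a joint): Turn of the star wheel, rad: 0 at the start, when one spoke leans 30 degrees from upright towards +y. Grows as the top of the wheel moves towards machine -y (the robot's right); stops at 4.0. It drives the carriage 50 mm per rad in the same direction, needs about 4 N at a spoke's end and stays where it is left.
- carriage: Aluminium carriage 130 x 120 x 12 mm, sliding along machine y. Origin at its underside centre, at machine (0, 125, 30) mm at the start and (0, -75, 30) mm when fully out. The stamp stands in its middle in a pocket whose floor is 12 mm above this origin, with fixed rims 8 mm high all round (about 1.5 mm play in x, 1 mm in y).
- cheek_near: Stiff green sliding cheek on the robot's side of the stamp, 34 (x) x 50 (y) x 20 mm, 16 to 36 mm above the pocket floor. Origin: middle of its lower edge facing the stamp, 10 mm to -x of the carriage's middle at the start (1 mm from the stem), overhanging the foot by 4 mm. It can be pushed back up to 11 mm to -x, slides at about 7 N and stays; well back is 5 mm or more.
- cheek_far: The same cheek on the other (+x) side: origin starts 10 mm to the +x side and is pushed back towards +x. Leaning the stamp by about 0.24 rad to each side pushes the cheek on that side back far enough.
- stamp: Hand stamp, 95 mm tall, 90 g. Origin at the centre of its underside, z up. Red foot 28 (x) x 50 (y) x 8 mm; above it a wooden stem and handle 18 (x) x 24 (y) mm in section up to z 95 mm. It stands in the carriage pocket, its axes as the machine's. While either cheek overhangs its foot it can rise only 8 mm.
- white_saucer: White ceramic saucer, 160 mm across, 16 mm high, loose. Origin under its centre; flat middle about 90 mm across, 5 mm above the table. The stamp goes here. It may stand in either of two places, swapped with the clay saucer.
- clay_saucer: Terracotta-coloured saucer of the same size. Leave alone.
- pot_pink: Small closed pot with red body and white lid, 50 mm across, 32 mm high. Origin under its centre. Leave alone.
- pot_violet: Same pot with a blue body. Leave alone.
- pot_ochre: Same pot with a yellow body. Leave alone.
- glue_jar: Jar 60 mm across, 90 mm high, green cap. Leave alone.
- brush: Brush 180 mm long lying on the table. Leave alone.
- mug: Blue mug 76 mm across, 85 mm high. Leave alone.
Not all that is in view belongs to the job. What is shaped like the white_saucer but purple is not meant.

How it is judged (in metres and radians):
On the way, in this order (a step that is already met when the one before it is completed fails the run):
1. the lamp switch is pushed over to off (value of joint switch above 0.8 rad), for 0.2 s.
2. the carriage is wound fully out of the hood (y of carriage in the frame of machine below -0.065 m and value of joint switch above 0.8 rad), for 0.2 s.
3. both cheeks are pushed back while the stamp is still down in its pocket (x of cheek_near in the frame of carriage below -0.0135 m and x of cheek_far in the frame of carriage above 0.0135 m and z of stamp in the frame of carriage below 0.022 m and horizontal distance between stamp and carriage below 0.012 m), for 0.05 s.
4. the stamp is lifted clear of the cheeks in the gripper (z of stamp in the frame of carriage above 0.055 m and contact force between the fingers and stamp above 1 N), for 0.1 s.
At the end, for the whole second after the job is handed in: The stamp stands upright (within 0.12 rad) and at rest on the white saucer, within 25 mm of its middle; the switch is over to off (above 0.8) and the carriage is still out, within 10 mm of its stop (all of step 2 and horizontal distance between stamp and white_saucer below 0.025 m and angle between stamp's own z axis and vertical below 0.12 rad and height (world z) of stamp below 0.02 m and contact force between stamp and white_saucer above 0.2 N and linear speed of each of stamp, white_saucer below 0.02 m/s); the robot touches nothing.
It fails at once if the robot pushes the carriage or its cheeks directly (over 5 N) (contact force between any of the fingers, the arm and carriage above 5 N).
It fails at once if the stamp is dropped (moves faster than 0.5 m/s outside the fingers, a fall of over about 13 mm) (linear speed of stamp above 0.5 m/s and contact force between the fingers and stamp below 0.3 N).
It fails at once if the stamp is tipped over (angle between stamp's own z axis and vertical above 0.7 rad).
It fails at once if a bystander or the white saucer is shifted by more than 30 mm (distance of any of clay_saucer, pot_pink, pot_violet, pot_ochre, glue_jar, brush, mug, white_saucer from where it was at the start of the episode above 0.03 m).
It also fails if it takes over 72 s, if anything falls off the work surface, if the arm or the gripper's body presses on something with over 40 N, if the wrist force passes 120 N, or if a joint passes its speed limit or range.

### The arm

A 6-joint arm with a two-finger parallel gripper is mounted at the origin on the work surface. World frame = base frame: x ahead of the robot, y to its left, z up, the work surface at z = 0. Lengths are in mm, angles in rad, forces in N, time in s.
With the tool pointing down it reaches from about 350 to 875 mm from the base axis. Payload 4.2 kg.
Tool frame: the origin (TCP) lies between the finger pads; the fingertips stand 14 mm ahead of it and the grasp point (between the pads) lies 5 mm behind it; z points along the fingers, y is the line along which they close (so a half turn about z gives the same grasp; the last joint's range is limited). The gripper opens to 85 mm and grips with 20 to 120 N. Pads are 22 mm wide; open, the fingers measure 114 mm over their backs; the gripper's body (76 mm by 85 mm) begins 54 mm behind the grasp point. The pads swing forward as they close: fully open they stand 13 mm farther back than shut.
Start: joints at [1.37, 0.385, 0.008, 0, -1.194, -0.259], TCP at [277.322, 560.082, 245.312] pointing down, gripper open.
Joint ranges: [-3.14, 3.14], [-1.21, 2.06], [-1.07, 1.41], [-3.16, 2.05], [-2.99, -0.16], [-3.1, 3.1]. Speed limits (rad/s): [2.79, 2.79, 3.14, 3.14, 3.14, 3.14].

### API

Orientations are given as a unit quaternion [x, y, z, w].
In Python, from bench import * gives the robot as it stands.
- The arm moves only by the tool carry_out, never from a script. Its argument "motion" is a list of rows, each a list of 7 numbers: the turn, a rotation vector about the tool's x, y, z in rad, then the shift along the tool's x, y, z in mm, then the opening, from -1 (shut) to 1 (fully open), so that 0 is half open. A call has 1 to 5 rows; each row is the pose to reach, as a shift and turn from the pose commanded when the call began, along the tool's axes at that moment; what a row does not reach only later rows make up. A row lasts 1/8 s, in which the tool goes at most 62.5 mm and 10.7 degrees, less where a joint would pass 70% of its speed; a pose out of reach is approached as far as the arm can. A call with a gripper value outside its range is refused whole. The fingers move at their own pace and stop on an object; the grip force is fixed at half the most. Time passes only in rows, so rows that repeat a pose let the fingers close. It gives the time, the measured TCP pose, the force, the opening and the grip force at its end, in the units of the state.
- read_state(): the state, without advancing time (a new reading comes with each control period).
- get_image(name): name is "scene" or "top" or "wrist"; returns a dict with "color" (420x560x3 uint8, blue, green, red), "mtx" (3x3 intrinsics, pixels), "k1" (the pictures are not rectified: a ray, as slopes to the right and down, at radius r is drawn at 1 + k1 r^2 times it, then the intrinsics apply), "position" and "orientation" of the camera in the world. Camera axes: x right, y down, z forward; pixel columns grow to the right and rows downward; lengths in mm; the calibration is good to about 2 mm. A picture is of the moment at which its call begins. There is no depth.
- job_done(): hands the job in; it is judged then, once.
The state is a dict: "clock": time; "joints": joint angles; "joint_vel": joint speeds; "joint_efforts": joint torques, N m; "position": TCP position; "ee_rot": TCP orientation; "contact_force": force on the tool from outside, world axes, zero at the start; "wrist_torque": the same for the moment, N m; "gripper_width": finger opening in mm; "grasp_force": force on a finger pad.
Only numpy, scipy, OpenCV 4.12 (cv2) and the standard library are available. Lean on these libraries where they do the work, as an engineer would, in place of code of your own. Each camera call takes 0.05 s, during which the arm holds its last target. There are 200 camera calls.

## Working session

There is one attempt and no reset: what is moved stays moved. The work goes in short steps, Python scripts to look and compute and a tool call to move; the robot and the scene stay as the last step left them, time stands still between calls to the robot, and variables do not carry over. Pictures are saved under pics/ and viewed, at most 10 in all, crops included, and the job is handed in when it is done.

Besides the shell and the picture viewer there is one more tool, called after "Request:" as a command line: name --pt "numbers of a row" for each row, then --argument value for the rest. carry_out: Moves the arm, as the interface text tells. Its arguments: {"type":"object","properties":{"motion":{"type":"array"}},"required":["motion"]}

```bash
ls; mkdir -p pics; python3 - <<'E'
from bench import *
import cv2
print(read_state())
for n in("scene","top"):
    i=get_image(n); cv2.imwrite(f"pics/{n}0.png",i["color"]); print(n,i["mtx"],i["k1"],i["position"],i["orientation"])
E
```

```text
pics
{'clock': 0.0, 'joints': array([ 1.36959052e+00,  3.85584178e-01,  6.61459268e-03, -5.21659229e-04,
       -1.19400638e+00, -2.58624038e-01]), 'joint_vel': array([-0.00051997, -0.0004348 , -0.0001316 , -0.00363755,  0.00016768,
        0.00116655]), 'joint_efforts': array([ 7.93078857e-05, -3.92288625e+01,  1.88390905e+01,  4.18587148e+00,
       -4.71942229e-03, -2.89868396e-08]), 'position': array([277.08775851, 559.5945578 , 244.19712449]), 'ee_rot': array([ 9.73663244e-01, -2.27988245e-01, -2.11044523e-04,  1.09632731e-03]), 'contact_force': array([ 0.70422772,  0.61394435, -1.16110163]), 'wrist_torque': array([ 0.00103285, -0.0834682 , -0.03382532]), 'grasp_force': 0.0, 'gripper_width': 85.57701638897926}
scene [[540.50384419   0.         288.26192264]
 [  0.         540.50384419 208.70383066]
 [  0.           0.           1.        ]] -0.2023950616109555 [1260.53879877 1132.34309353 1137.73793745] [ 0.25926009  0.84559675 -0.44659257 -0.13529753]
top [[409.4108589    0.         266.47762683]
 [  0.         409.4108589  207.33690464]
 [  0.           0.           1.        ]] -0.04391857921785732 [ 253.71485772  -81.3113303  1471.99410849] [ 0.71214659 -0.69830923  0.04905035 -0.0529671 ]
```

View pics/top0.png

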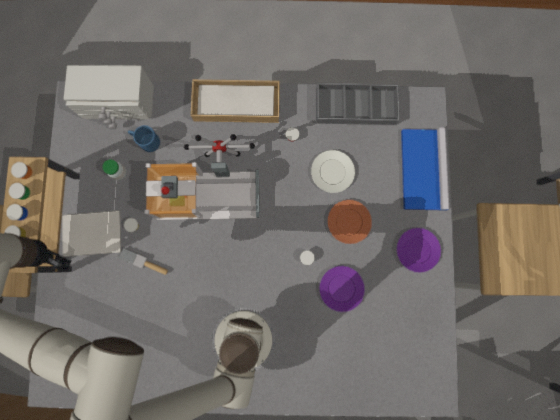

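View pics/scene0.png

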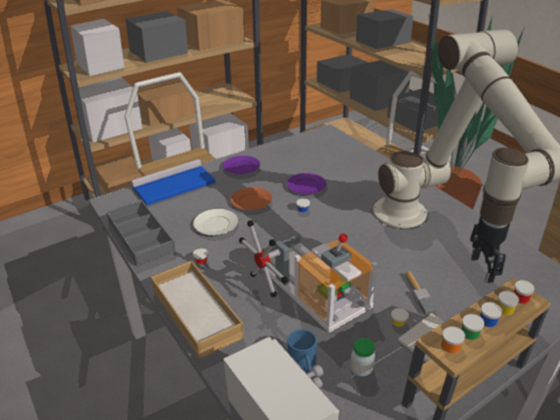

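The top view shows the machine at about (200,195), hub (219,147), red toggle ball (165,190), white saucer (333,171) and clay saucer (350,221). The scene view agrees with this.

```bash
cat > h.py <<'E'
import numpy as np, cv2
from scipy.spatial.transform import Rotation as R
def proj(i,P):
    P=np.atleast_2d(P).astype(float); c=R.from_quat(i["orientation"]).inv().apply(P-i["position"])
    s=c[:,:2]/c[:,2:]; s=s*(1+i["k1"]*(s**2).sum(1))[:,None]
    return s*np.diag(i["mtx"])[:2]+i["mtx"][:2,2]
def unproj(i,uv,z):
    d=(np.array(uv,float)-i["mtx"][:2,2])/np.diag(i["mtx"])[:2]; s=d.copy()
    for _ in range(20): s=d/(1+i["k1"]*(s@s))
    r=R.from_quat(i["orientation"]).apply([*s,1]); p=i["position"]
    return p+r*(z-p[2])/r[2]
def tow(m,P):
    x,y,a=m; P=np.atleast_2d(P); return R.from_euler('z',a).apply(P)+[x,y,0]
E
python3 - <<'E'
from bench import *
from h import *
i=get_image("top"); c=i["color"][115:235,125:275]
cv2.imwrite("pics/t1.png",cv2.resize(c,None,fx=5,fy=5,interpolation=cv2.INTER_CUBIC))
i2=get_image("scene"); c=i2["color"][200:340,220:390]
cv2.imwrite("pics/s1.png",cv2.resize(c,None,fx=4,fy=4,interpolation=cv2.INTER_CUBIC))
print(unproj(i,(333,171),16),unproj(i,(350,221),16))
E
```

```text
[ 603.80263524 -310.79617824   16.        ] [ 421.70277352 -371.05602892   16.        ]
```

View pics/t1.png

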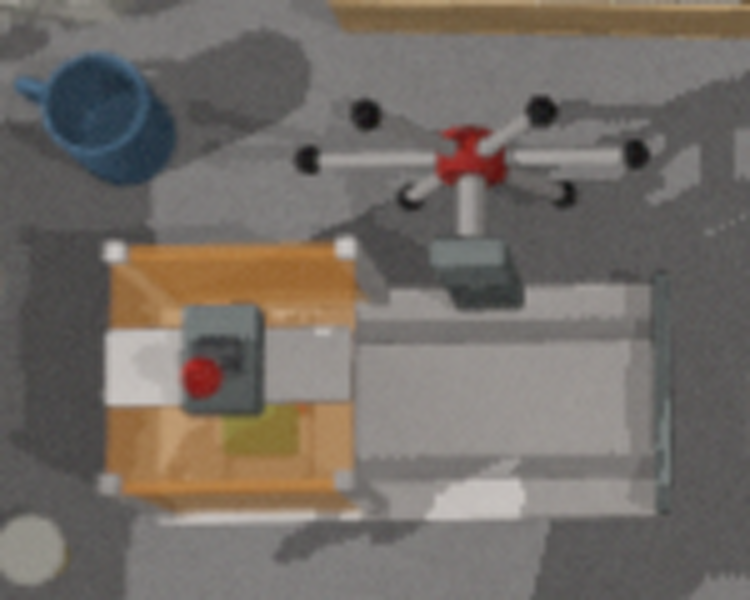

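View pics/s1.png

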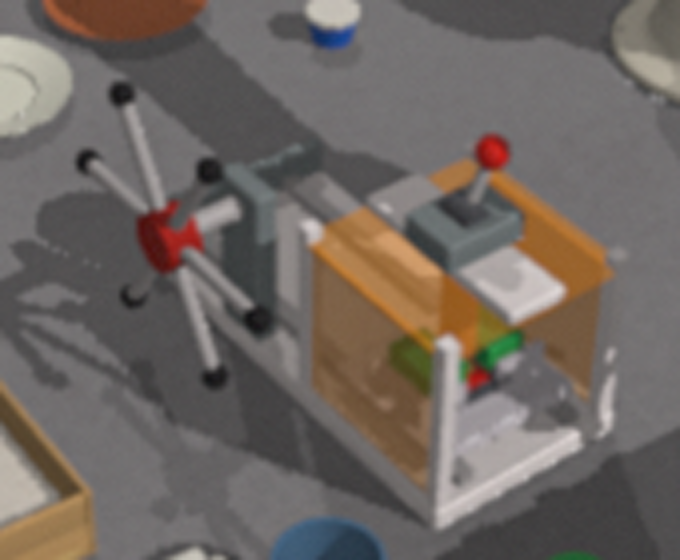

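```bash
python3 - <<'E'
from bench import *
from h import *
from scipy.optimize import least_squares
def B(k): t=np.radians(30+60*k); return (145,-30+110*np.sin(t),140+110*np.cos(t))
T={(366,115):B(0),(308,159):B(1),(410,196):B(2),(565,193):B(3),(636,153):B(4),(541,110):B(5),(353,332):(25,45,170),(352,406):(-25,45,170),(105,332):(25,205,170),(104,406):(-25,205,170),(202,378):(-24,125,236)}
S={(122,93):B(5),(88,162):B(4),(209,170):B(0),(134,295):B(3),(260,320):B(1),(214,377):B(2),(492,152):(-24,125,236)}
it=get_image("top"); is_=get_image("scene")
ut=np.array(list(T))/5+[125,115]-.4; us=np.array(list(S))/4+[220,200]-.4
f=lambda m:np.r_[(proj(it,tow(m,list(T.values())))-ut).ravel(),(proj(is_,tow(m,list(S.values())))-us).ravel()]
s=least_squares(f,[560,0,0],loss='soft_l1'); m=s.x; print(m); print(f(m).reshape(-1,2).round(1).tolist())
np.save("m.npy",m)
print("hub",tow(m,(145,-30,140)),"tip",tow(m,(-24,125,236)),"stampout",tow(m,(0,-75,42)))
# white saucer: rim circle fit in top
for n,i in(("top",it),("scene",is_)):
    h=cv2.cvtColor(i["color"],cv2.COLOR_BGR2HSV)
    g=(h[...,1]<70)&(h[...,2]>135); q=np.zeros(g.shape,np.uint8)
    u,v=proj(i,[604,-311,10])[0].astype(int); r=35
    q[v-r:v+r,u-r:u+r]=g[v-r:v+r,u-r:u+r]
    nc,_,st,ce=cv2.connectedComponentsWithStats(q); k=1+st[1:,4].argmax()
    bx=st[k]; print(n,st[k],unproj(i,(bx[0]+bx[2]/2-.5,bx[1]+bx[3]/2-.5),14), unproj(i,ce[k],12))
E
```

```text
[5.07019834e+02 1.16146395e+02 3.94403091e-02]
[[0.2, -0.1], [0.3, 0.3], [0.3, 0.2], [-0.1, 0.2], [-0.1, 0.1], [0.2, 0.1], [-0.2, -1.6], [-0.1, -1.2], [0.6, -0.5], [0.4, -0.2], [0.3, 0.8], [0.1, 0.4], [0.1, 0.1], [0.4, 0.3], [-0.1, 0.4], [-0.2, -0.1], [0.5, -0.1], [1.0, 0.0]]
hub [[653.08997449  91.88708695 140.        ]] tip [[478.10973727 240.10286406 236.        ]] stampout [[509.97709019  41.20471973  42.        ]]
top [ 311  150   44   43 1495] [ 604.24653941 -309.28430595   14.        ] [ 604.57448398 -309.59021418   12.        ]
scene [193 209  45  26 930] [ 605.94663903 -311.70689      14.        ] [ 603.2128422  -314.58569185   12.        ]
```

```bash
cat >> h.py <<'E'
def go(P,tilt=0,start=None,a=None,frame="m"):
    """P machine coords of TCP -> rotvec and shift in tool axes from the measured (or given) pose"""
    from bench import read_state
    m=np.load("m.npy"); s=read_state() if start is None else start
    Rs=R.from_quat(s["ee_rot"]); W=tow(m,P)[0] if frame=="m" else np.array(P,float)
    Rt=R.from_euler('z',m[2] if a is None else a)*R.from_euler('y',tilt)*R.from_euler('x',np.pi)
    return (Rs.inv()*Rt).as_rotvec().round(4), Rs.inv().apply(W-s["position"]).round(1)
def mach(p):
    m=np.load("m.npy"); return R.from_euler('z',-m[2]).apply(np.array(p)-[m[0],m[1],0]).round(1)
E
python3 -c "
from h import *
print(go((-66,125,238)))"
```

```text
(array([ 7.000e-04,  1.000e-04, -4.992e-01]), array([285.1, 217.6,   7.1]))
```

Request:
carry_out --pt "0 0 -0.1 40 30 1 -1" --pt "0 0 -0.2 85 65 2 -1" --pt "0 0 -0.3 130 99 4 -1" --pt "0 0 -0.4 175 133 5 -1" --pt "0 0 -0.4992 220 168 7 -1"

```text
clock: 0.92
position: [400.5, 310.3, 238.6]
ee_rot: [1.0, 0.022, 0.0, -0.0]
contact_force: [0.5, 0.6, 0.3]
gripper_width: -0.2
grasp_force: 0.0
```

```bash
python3 -c "
from h import *
from bench import read_state
s=read_state();print(mach(s['position']),go((-66,125,238)),s['gripper_width'],s['contact_force'])"
```

```text
[-98.8 198.2 238.6] (array([-0.0006, -0.0006,  0.0037]), array([32.5, 73.4,  0.5])) -0.172447068210838 [0.48083843 0.58817163 0.29124077]
```

Request:
carry_out --pt "0 0 0 16 40 0 -1" --pt "0 0 0 32 73.5 0 -1" --pt "0 0 0 32 73.5 0 -1" --pt "0 0 0 42 73.5 0 -1" --pt "0 0 0 52 73.5 0 -1"

```text
clock: 1.55
position: [455.3, 241.5, 238.4]
ee_rot: [1.0, 0.02, 0.0, -0.0]
contact_force: [-1.3, -0.2, 0.4]
gripper_width: -0.1
grasp_force: 0.0
```

Request:
carry_out --pt "0 0 0 10 0 0 -1" --pt "0 0 0 20 0 0 -1" --pt "0 0 0 30 0 0 -1" --pt "0 0 0 40 0 0 -1" --pt "0 0 0 44 0 0 -1"

```text
clock: 2.17
position: [499.3, 242.3, 237.7]
ee_rot: [1.0, 0.019, -0.0, 0.0]
contact_force: [-1.9, 0.8, -1.3]
gripper_width: -0.1
grasp_force: 0.7
```

```bash
python3 -c "
from h import *
from bench import *
s=read_state();print(mach(s['position']),s['contact_force'])
i=get_image('top');h=cv2.cvtColor(i['color'],cv2.COLOR_BGR2HSV);
cv2.imwrite('pics/sw.png',cv2.resize(get_image('scene')['color'][180:340,220:390],None,fx=3.5,fy=3.5))
"
```

```text
[ -2.7 126.4 237.7] [-1.87429909  0.81317165 -1.31030764]
```

View pics/sw.png

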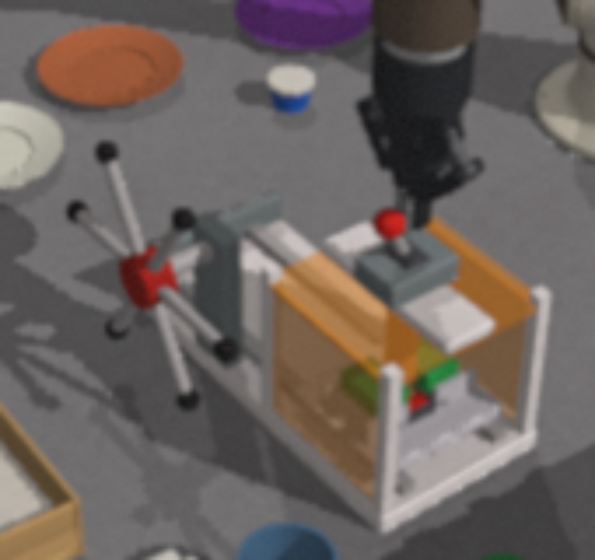

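The ball (390,223 in the crop) now leans to the far side. I'll push a little further to the stop and measure it.

Request:
carry_out --pt "0 0 0 4 0 0 -1" --pt "0 0 0 7 0 0 -1" --pt "0 0 0 7 0 0 -1"

```text
clock: 2.65
position: [502.7, 242.1, 237.9]
ee_rot: [1.0, 0.02, -0.004, 0.001]
contact_force: [-9.8, 1.5, 4.6]
gripper_width: -0.1
grasp_force: 5.3
```

```bash
python3 -c "
from h import *
from bench import *
s=read_state();print(mach(s['position']),s['contact_force'])
i=get_image('scene');m=np.load('m.npy');c=i['color'].astype(int)
g=(c[...,2]>110)&(c[...,1]<70)&(c[...,0]<70);g[:, :310]=0;g[:,355:]=0;g[:220]=0;g[262:]=0
v,u=np.nonzero(g);print(len(u),u.mean(),v.mean())
for a in(.5,.8,.9,1.0,): print(a,proj(i,tow(m,(50*np.sin(a-.5),125,192+50*np.cos(a-.5)))))
print(go((20,110,280)))
print(go((145,80,285)));print(go((145,85,224)))
"
```

```text
[  0.6 126.  237.9] [-9.75481639  1.51910272  4.60278083]
55 330.5272727272727 244.3090909090909
0.5 [[337.08620335 239.07216862]]
0.8 [[332.89237826 241.71501445]]
0.9 [[331.53572946 242.85217899]]
1.0 [[330.22434661 244.09884979]]
(array([ 0.0014,  0.0069, -0.0001]), array([ 19.1,  16.1, -42.2]))
(array([ 0.0014,  0.0069, -0.0001]), array([144.1,  46.1, -48.1]))
(array([ 0.0014,  0.0069, -0.0001]), array([144.5,  41. ,  12.9]))
```

Request:
carry_out --pt "0 0 0 -12 0 -4 -1" --pt "0 0 0 -12 0 -50 -1" --pt "0 0 0 45 17 -50 -1" --pt "0 0 0 100 34 -48 -1" --pt "0 0 0 142 51 -48 -1"

```text
clock: 3.32
position: [651.7, 196.6, 286.8]
ee_rot: [1.0, 0.02, 0.001, -0.0]
contact_force: [-0.5, 0.3, -0.2]
gripper_width: 0.0
grasp_force: 0.0
```

Request:
carry_out --pt "0 0 0 0 0 0 -1"

```text
clock: 3.45
position: [651.9, 195.7, 284.9]
ee_rot: [1.0, 0.018, 0.0, 0.0]
contact_force: [-0.7, 1.2, -0.5]
gripper_width: 0.2
grasp_force: 0.0
```

```bash
python3 -c "
from h import *
from bench import *
s=read_state();print(mach(s['position']),s['contact_force'])
print(go((145,70,224)))
"
```

```text
[148.   73.7 284.9] [-0.65191593  1.18964776 -0.49160498]
(array([ 0.001 , -0.0001, -0.0034]), array([-2.9,  3.7, 60.9]))
```

Request:
carry_out --pt "0 0 0 -3 0 35 -1" --pt "0 0 0 -3 4 61 -1" --pt "0 0 0 -3 16 61 -1" --pt "0 0 0 -3 34 61 -1" --pt "0 0 0 -3 52 61 -1"

```text
clock: 4.08
position: [650.4, 145.9, 229.4]
ee_rot: [1.0, 0.02, 0.004, -0.002]
contact_force: [-0.6, 4.3, 4.4]
gripper_width: -0.2
grasp_force: 2.3
```

Request:
carry_out --pt "0 0 0 0 16 0 -1" --pt "0 0 0 0 32 0 -1" --pt "0 0 0 0 48 0 -1" --pt "0 0 0 0 63 0 -1" --pt "0 0 0 0 74 0 -1"

```text
clock: 4.7
position: [651.7, 70.6, 225.7]
ee_rot: [1.0, 0.019, 0.001, -0.001]
contact_force: [0.9, 4.8, -0.2]
gripper_width: 0.0
grasp_force: 1.7
```

```bash
python3 -c "
from h import *
from bench import *
s=read_state();print(mach(s['position']),s['contact_force'])
for n in('scene','top'):
  i=get_image(n);cv2.imwrite(f'pics/w_{n}.png',cv2.resize(i['color'][110:340,160:400] if n=='scene' else i['color'][90:240,120:280],None,fx=3,fy=3))
a=cv2.imread('pics/w_scene.png')[:600,:720];cv2.imwrite('pics/w1.png',a)
"
```

```text
[142.8 -51.3 225.7] [ 0.90751069  4.77696106 -0.19441068]
```

View pics/w1.png

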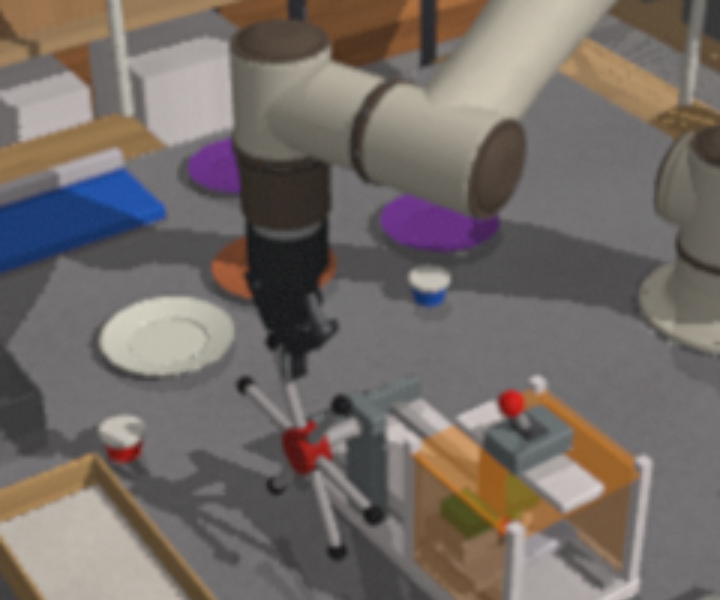

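The wheel has turned about one spoke (balls at (245,383) and (343,405)). The push cycle works, so I'll repeat it.

Request:
carry_out --pt "0 0 0 0 -10 0 -1" --pt "0 0 0 0 -14 -40 -1" --pt "0 0 0 0 -24 -64 -1" --pt "0 0 0 0 -80 -64 -1" --pt "0 0 0 2 -124 -50 -1"

```text
clock: 5.42
position: [648.6, 197.1, 276.5]
ee_rot: [1.0, 0.02, 0.001, -0.0]
contact_force: [0.3, -0.6, -0.5]
gripper_width: -0.2
grasp_force: 0.0
```

Request:
carry_out --pt "0 0 0 0 0 50 -1" --pt "0 0 0 0 16 50 -1" --pt "0 0 0 0 34 50 -1" --pt "0 0 0 0 52 50 -1" --pt "0 0 0 0 70 50 -1"

```text
clock: 6.05
position: [654.0, 124.5, 231.9]
ee_rot: [1.0, 0.02, 0.005, -0.001]
contact_force: [-2.1, 5.0, 12.6]
gripper_width: -0.3
grasp_force: 6.3
```

Request:
carry_out --pt "0 0 0 0 16 0 -1" --pt "0 0 0 0 32 0 -1" --pt "0 0 0 0 44 0 -1" --pt "0 0 0 0 54 0 -1" --pt "0 0 0 0 54 0 -1"

```text
clock: 6.68
position: [652.9, 69.6, 224.8]
ee_rot: [1.0, 0.019, -0.001, 0.001]
contact_force: [-0.6, 0.3, -0.1]
gripper_width: -0.1
grasp_force: 0.0
```

Request:
carry_out --pt "0 0 0 0 -10 0 -1" --pt "0 0 0 0 -14 -40 -1" --pt "0 0 0 0 -24 -64 -1" --pt "0 0 0 0 -80 -64 -1" --pt "0 0 0 0 -124 -50 -1"

```text
clock: 7.3
position: [648.7, 197.2, 276.5]
ee_rot: [1.0, 0.02, 0.001, -0.0]
contact_force: [-0.3, 0.1, -0.5]
gripper_width: 0.1
grasp_force: 0.0
```

Request:
carry_out --pt "0 0 0 0 0 50 -1" --pt "0 0 0 0 16 50 -1" --pt "0 0 0 0 34 50 -1" --pt "0 0 0 0 52 50 -1" --pt "0 0 0 0 70 50 -1"

```text
clock: 7.92
position: [654.1, 124.4, 231.9]
ee_rot: [1.0, 0.02, 0.005, -0.001]
contact_force: [-2.5, 4.5, 13.6]
gripper_width: 0.2
grasp_force: 6.5
```

Request:
carry_out --pt "0 0 0 0 16 0 -1" --pt "0 0 0 0 32 0 -1" --pt "0 0 0 0 44 0 -1" --pt "0 0 0 0 54 0 -1" --pt "0 0 0 0 54 0 -1"

```text
clock: 8.55
position: [652.9, 69.6, 224.7]
ee_rot: [1.0, 0.019, -0.001, 0.001]
contact_force: [0.1, 0.3, 0.2]
gripper_width: -0.2
grasp_force: 0.0
```

```bash
python3 -c "
from h import *
from bench import *
s=read_state();print(mach(s['position']),s['contact_force'])
i=get_image('scene');cv2.imwrite('pics/w2.png',cv2.resize(i['color'][200:340,200:370],None,fx=4,fy=4))
"
```

```text
[143.9 -52.3 224.7] [0.08227067 0.30676596 0.15340757]
```

View pics/w2.png

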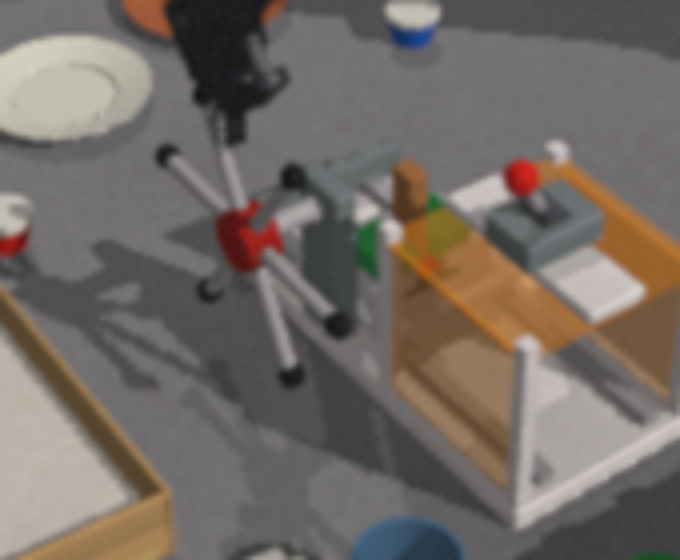

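The stamp is emerging from the hood (handle at (410,185)). One more cycle should reach the stop.

Request:
carry_out --pt "0 0 0 0 -10 0 -1" --pt "0 0 0 0 -14 -40 -1" --pt "0 0 0 0 -24 -64 -1" --pt "0 0 0 0 -80 -64 -1" --pt "0 0 0 0 -124 -50 -1"

```text
clock: 9.22
position: [648.8, 197.3, 276.7]
ee_rot: [1.0, 0.02, 0.001, -0.0]
contact_force: [0.1, 0.1, -0.1]
gripper_width: -0.0
grasp_force: 0.0
```

Request:
carry_out --pt "0 0 0 0 0 50 -1" --pt "0 0 0 0 16 50 -1" --pt "0 0 0 0 34 50 -1" --pt "0 0 0 0 52 50 -1" --pt "0 0 0 0 70 50 -1"

```text
clock: 9.85
position: [654.1, 124.4, 231.9]
ee_rot: [1.0, 0.02, 0.005, -0.001]
contact_force: [-2.9, 5.2, 11.9]
gripper_width: -0.2
grasp_force: 6.4
```

Request:
carry_out --pt "0 0 0 0 12 0 -1" --pt "0 0 0 0 24 0 -1" --pt "0 0 0 0 34 0 -1" --pt "0 0 0 0 42 0 -1" --pt "0 0 0 0 45 0 -1"

```text
clock: 10.48
position: [654.2, 80.8, 226.9]
ee_rot: [1.0, 0.019, 0.002, -0.001]
contact_force: [-0.6, 10.7, 7.2]
gripper_width: -0.2
grasp_force: 6.1
```

```bash
python3 -c "
from h import *
from bench import *
s=read_state();print(mach(s['position']),s['contact_force'])
i=get_image('top');cv2.imwrite('pics/w3.png',cv2.resize(i['color'][115:235,125:275],None,fx=5,fy=5))
m=np.load('m.npy');q=lambda P:((proj(i,tow(m,P))-[125,115])*5+2).round()
print(q([(0,-75,137),(0,-75,137-40),(65,-15,42),(-65,-15,42),(-65,-135,42),(65,-135,42)]))
"
```

```text
[145.6 -41.2 226.9] [-0.55020386 10.7273149   7.17863019]
[[541. 368.]
 [546. 379.]
 [468. 305.]
 [468. 486.]
 [638. 482.]
 [636. 302.]]
```

View pics/w3.png

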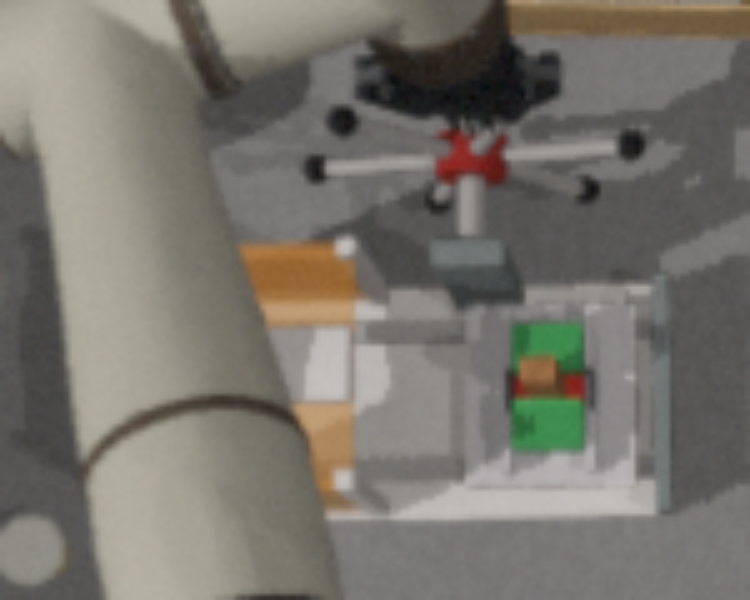

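Carriage edges (468 to 637 px) match the fully-out prediction, and the handle top is at (538,372), so it's against the stop. I'll retreat and go above the stamp.

Request:
carry_out --pt "0 0 0 0 -8 0 -1" --pt "0 0 0 0 -10 -40 -1" --pt "0 0 0 -10 -10 -64 -1" --pt "0 0 0 -60 10 -64 0" --pt "0 0 0 -105 30 -64 0"

```text
clock: 11.15
position: [547.2, 45.0, 287.8]
ee_rot: [1.0, 0.02, -0.002, 0.001]
contact_force: [0.1, 0.5, -0.1]
gripper_width: 35.6
grasp_force: 0.0
```

Request:
carry_out --pt "0 0 0 -20 4 0 0" --pt "0 0 0 -40 4 10 0" --pt "0 0 0 -40 4 45 0" --pt "0 0 0 -40 4 75 0" --pt "0 0 0 -40 4 75 0"

```text
clock: 11.78
position: [507.2, 39.4, 211.4]
ee_rot: [1.0, 0.019, -0.004, 0.002]
contact_force: [-0.5, -0.2, 0.4]
gripper_width: 42.6
grasp_force: 0.0
```

```bash
python3 -c "
from h import *
from bench import *
s=read_state();print(mach(s['position']),s['contact_force'],s['gripper_width'])
print(go((0,-75,122)))
for n in ('wrist','scene'):
  i=get_image(n);m=np.load('m.npy')
  c=i['color'].copy() 
  b=[(sx*9,-75+sy*12,137) for sx,sy in((1,1),(1,-1),(-1,-1),(-1,1))]
  p=proj(i,tow(m,b)); print(n,p.round(1).tolist())
  if n=='wrist': cv2.polylines(c,[(p*8).astype(np.int32)],True,(255,0,255),1,shift=3); w=c
  else:
    cv2.polylines(c,[(p*8).astype(np.int32)],True,(255,0,255),1,shift=3);u,v=p.mean(0).astype(int); s_=cv2.resize(c[max(v-50,0):v+70,u-60:u+60],(420,420))
cv2.imwrite('pics/st.png',cv2.resize(np.hstack([cv2.resize(w,(560,420)),s_]),(795,340)))
"
```

```text
[ -2.8 -76.7 211.4] [-0.46638404 -0.15618307  0.40758479] 42.5554773269418
(array([ 0.0029,  0.0086, -0.0006]), array([ 3.6, -2. , 89.3]))
wrist [[256.6, 202.7], [293.0, 202.6], [292.6, 228.0], [257.1, 228.1]]
scene [[293.0, 237.2], [288.4, 233.4], [293.1, 231.3], [297.7, 235.1]]
```

View pics/st.png

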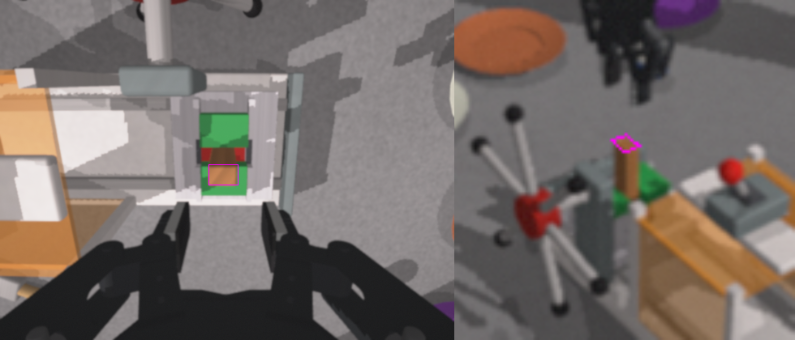

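The predicted handle-top outline falls on the handle in both views: wrist (223,175), scene (626,144). I'll descend and grip.

Request:
carry_out --pt "0 0.0086 0 3.6 -2 25 0" --pt "0 0.0086 0 3.6 -2 55 0" --pt "0 0.0086 0 3.6 -2 80 0" --pt "0 0.0086 0 3.6 -2 89 0" --pt "0 0.0086 0 3.6 -2 89 0"

```text
clock: 12.5
position: [513.8, 42.7, 125.9]
ee_rot: [1.0, 0.02, 0.005, 0.0]
contact_force: [0.6, 0.1, 1.0]
gripper_width: 42.8
grasp_force: 0.0
```

Request:
carry_out --pt "0 0 0 0 0 0 -1" --pt "0 0 0 0 0 0 -1" --pt "0 0 0 0 0 0 -1" --pt "0 0 0 0 0 0 -1"

```text
clock: 13.0
position: [514.2, 42.7, 126.8]
ee_rot: [1.0, 0.02, 0.006, -0.0]
contact_force: [-0.2, -1.8, 5.9]
gripper_width: 22.7
grasp_force: 59.5
```

```bash
python3 -c "
from h import *
from bench import *
s=read_state();P=mach(s['position']);print(P,s['contact_force'],s['gripper_width'],s['grasp_force'],go(P))
h=P[2]-42
for t in (.07,.14,.21,.27):
  for sg in (1,-1):
    x0=P[0]; px=14*sg
    v=np.array([-px,0,h]); w=R.from_euler('y',sg*t).apply(v); print(sg*t, (w-v).round(1))
"
```

```text
[  4.3 -73.7 126.8] [-0.24799066 -1.80261209  5.89485839] 22.747000937848277 59.4611656665802 (array([-0.0001, -0.0114,  0.0005]), array([-0.,  0., -0.]))
0.07 [6.  0.  0.8]
-0.07 [-6.   0.   0.8]
0.14 [12.   0.   1.1]
-0.14 [-12.    0.    1.1]
0.21 [18.   0.   1.1]
-0.21 [-18.    0.    1.1]
0.27 [23.1  0.   0.7]
-0.27 [-23.1   0.    0.7]
```

Request:
carry_out --pt "0 -0.07 0 6 0 -1 -1" --pt "0 -0.14 0 12 0 -1.2 -1" --pt "0 -0.21 0 18 0 -1.2 -1" --pt "0 -0.28 0 24 0 -0.7 -1" --pt "0 -0.28 0 24 0 -0.7 -1"

```text
clock: 13.62
position: [536.0, 43.4, 125.6]
ee_rot: [0.99, 0.019, -0.138, 0.003]
contact_force: [-3.0, 0.3, 2.5]
gripper_width: 22.8
grasp_force: 59.5
```

```bash
python3 -c "
from h import *
from bench import *
s=read_state();P=mach(s['position']);print(P,s['contact_force'],s['wrist_torque'],s['grasp_force'],go((4.3,-73.7,126.8)))
i=get_image('wrist');cv2.imwrite('pics/r1.png',i['color'])
"
```

```text
[ 26.1 -73.8 125.6] [-2.97891605  0.25495099  2.5111473 ] [ 0.06535268  0.86196559 -0.04535909] 59.523035287857056 (array([ 0.0004,  0.2769, -0.0008]), array([-21.3,  -0.1,   4.8]))
```

View pics/r1.png

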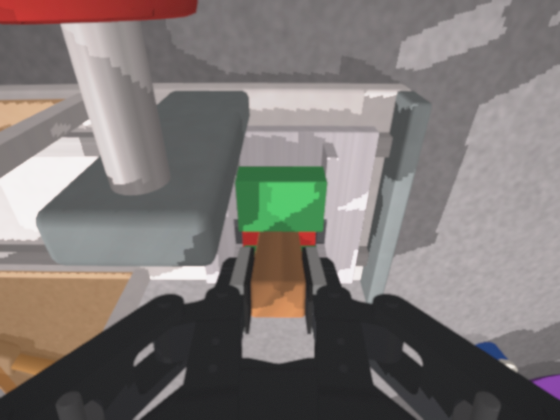

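The stamp leans away (handle at (278,270)) and is pressing the far cheek. Now I'll lean it towards the robot.

Request:
carry_out --pt "0 0.112 0 -9.4 0 2.2 -1" --pt "0 0.224 0 -18.5 0 5.2 -1" --pt "0 0.336 0 -27.7 0 7.7 -1" --pt "0 0.448 0 -37 0 9.5 -1" --pt "0 0.56 0 -46.1 0 12.4 -1"

```text
clock: 14.3
position: [491.7, 44.1, 129.0]
ee_rot: [0.989, 0.02, 0.149, -0.006]
contact_force: [12.0, -13.0, 1.2]
gripper_width: 22.4
grasp_force: 61.1
```

Request:
carry_out --pt "0 0 0 0 0 0 -1" --pt "0 0.01 0 -1 0 0 -1"

```text
clock: 14.55
position: [488.8, 42.2, 127.1]
ee_rot: [0.989, 0.019, 0.15, -0.004]
contact_force: [-2.3, 0.4, 4.9]
gripper_width: 22.8
grasp_force: 62.5
```

```bash
python3 -c "
from h import *
from bench import *
s=read_state();P=mach(s['position']);print(P,s['contact_force'],s['wrist_torque'],s['grasp_force'],go((4.3,-73.7,126.8)))
m=np.load('m.npy')
for n in('wrist','top','scene'):
  i=get_image(n);h=cv2.cvtColor(i['color'],cv2.COLOR_BGR2HSV)
  g=((h[...,0]>50)&(h[...,0]<75)&(h[...,1]>130)&(h[...,2]>50)).astype(np.uint8)
  u,v=proj(i,tow(m,(0,-75,60)))[0].astype(int); 
  if n!='wrist':
    k=np.zeros_like(g);k[max(v-30,0):v+30,u-30:u+30]=1;g*=k
  c,l,st,ce=cv2.connectedComponentsWithStats(g)
  for q in range(1,c):
    if st[q,4]>15: print(n,st[q],ce[q].round(1))
  print(proj(i,tow(m,[(x,-75,78) for x in(10,18,44,52,-10,-18,-44,-52)])).round(1).tolist())
"
```

```text
[-21.1 -73.2 127.1] [-2.29718     0.38597379  4.85147653] [-0.11677644  0.96889405  0.00612985] 62.45972514152527 (array([-1.600e-03, -3.011e-01, -2.000e-04]), array([24.2,  0.6,  7.8]))
wrist [ 239  145   79   54 4195] [277.8 171.2]
[[280.8, 207.2], [280.8, 194.0], [280.8, 151.0], [280.8, 137.8], [280.8, 240.4], [280.8, 253.6], [280.8, 296.6], [280.8, 309.7]]
top [227 178  13  10 109] [233.2 182.7]
[[234.2, 188.5], [234.2, 186.3], [234.1, 178.9], [234.1, 176.7], [234.3, 194.2], [234.3, 196.5], [234.3, 203.9], [234.4, 206.2]]
scene [300 243  11  11  76] [304.7 248.5]
scene [289 253   4   8  18] [290.5 256.5]
[[290.4, 250.5], [288.4, 251.4], [281.6, 254.6], [279.5, 255.5], [295.5, 248.1], [297.6, 247.2], [304.1, 244.1], [306.1, 243.2]]
```

```bash
cat >> h.py <<'E'
def rel(t):  # lean t in the upright-grip tool frame (tool x=machine x, z down): rotvec_y, dx, dz
    px=14*np.sign(t)-4; v=np.array([-px,0,85.]); w=R.from_euler('y',t).apply(v)-v
    return R.from_euler('y',-t), np.array([w[0],0,-w[2]])
def chain(t0,ts):
    R0,d0=rel(t0)
    for t in ts:
        Rt,d=rel(t); print(t,(R0.inv()*Rt).as_rotvec().round(3)[1],R0.inv().apply(d-d0).round(1)[[0,2]])
E
python3 -c "
from h import *
chain(-.29,[-.16,-.03,.1,.23,.34]);chain(.34,[.20,.06,-.08,-.22,-.35]);chain(-.35,[-.23,-.12,-.01,-.01])"
```

```text
-0.16 -0.13 [10.9  3.1]
-0.03 -0.26 [21.2  7.5]
0.1 -0.39 [31.9 10.6]
0.23 -0.52 [42.4 14.3]
0.34 -0.63 [50.8 18.4]
0.2 0.14 [-11.8   2.2]
0.06 0.28 [-23.1   6.1]
-0.08 0.42 [-34.6   9.4]
-0.22 0.56 [-46.3  12.8]
-0.35 0.69 [-56.6  17.3]
-0.23 -0.12 [10.   2.8]
-0.12 -0.23 [18.9  6.3]
-0.01 -0.34 [27.3 10.9]
-0.01 -0.34 [27.3 10.9]
```

Request:
carry_out --pt "0 -0.13 0 10.9 0 3 -1" --pt "0 -0.26 0 21.2 0 7 -1" --pt "0 -0.39 0 31.9 0 10 -1" --pt "0 -0.52 0 42.4 0 13.8 -1" --pt "0 -0.63 0 50.8 0 18 -1"

```text
clock: 15.32
position: [544.5, 44.3, 130.6]
ee_rot: [0.986, 0.021, -0.166, 0.003]
contact_force: [-6.6, 3.8, 26.4]
gripper_width: 22.9
grasp_force: 68.2
```

Request:
carry_out --pt "0 0 0 0 0 0 -1" --pt "0 0 0 0 0 0 -1"

```text
clock: 15.58
position: [542.8, 44.0, 122.9]
ee_rot: [0.986, 0.019, -0.165, 0.003]
contact_force: [0.5, -0.3, -1.5]
gripper_width: 22.6
grasp_force: 65.4
```

```bash
cat >> h.py <<'E'
def look():
    from bench import read_state,get_image
    s=read_state();m=np.load('m.npy');print(mach(s['position']),s['contact_force'].round(1),s['wrist_torque'].round(2),s['grasp_force'],go((4.3,-73.7,126.8)))
    for n in('wrist','top','scene'):
        i=get_image(n);h=cv2.cvtColor(i['color'],cv2.COLOR_BGR2HSV)
        g=((h[...,0]>50)&(h[...,0]<75)&(h[...,1]>130)&(h[...,2]>50)).astype(np.uint8)
        u,v=proj(i,tow(m,(0,-75,60)))[0].astype(int)
        if n!='wrist': k=np.zeros_like(g);k[max(v-30,0):v+30,u-30:u+30]=1;g*=k
        c,l,st,ce=cv2.connectedComponentsWithStats(g)
        for q in range(1,c):
            if st[q,4]>15: print(n,st[q],ce[q].round(1))
        # predicted boxes for inner offsets
        for sg in(1,-1):
            for o in(10,14,18,21):
                c8=[(sg*(o+a),-75+b,58+e) for a in(0,34) for b in(-25,25) for e in(0,20)]
                p=proj(i,tow(m,c8)); f=lambda z:(z.min(0).round(1),z.max(0).round(1))
                t=proj(i,tow(m,[(sg*(o+a),-75,78) for a in (0,34)]))
                print(n,sg*o,*f(p),'top',t[:,1].round(1))
E
python3 -c "
from h import *
look()"
```

```text
[ 32.9 -73.5 122.9] [ 0.5 -0.3 -1.5] [-0.03 -0.82  0.03] 65.36505460739136 (array([-0.0007,  0.3317, -0.0009]), array([-28.3,   0.2,   5.6]))
wrist [ 236  169   88   63 5258] [279.5 200. ]
wrist 10 [234.4 179.7] [326.6 245.2] top [245.1 199.1]
wrist 14 [233.8 173.8] [327.3 240.3] top [240.2 193. ]
wrist 18 [233.2 167.9] [327.9 235.2] top [235.2 186.7]
wrist 21 [232.7 163.3] [328.5 231.4] top [231.3 181.9]
wrist -10 [241.2 246.3] [319.1 301.3] top [268.  301.3]
wrist -14 [241.6 250.5] [318.7 304.8] top [272.2 304.8]
wrist -18 [242.  254.6] [318.2 308.2] top [276.4 308.2]
wrist -21 [242.3 257.6] [317.9 310.8] top [279.5 310.8]
top [228 198  13   9 106] [233.7 201.7]
top 10 [227.  178.8] [241.8 189.8] top [188.5 178.9]
top 14 [226.9 177.7] [241.8 188.7] top [187.4 177.8]
top 18 [226.9 176.5] [241.8 187.5] top [186.3 176.7]
top 21 [226.9 175.7] [241.8 186.7] top [185.4 175.9]
top -10 [227.  194.1] [242. 205.] top [194.2 203.9]
top -14 [227.  195.2] [242.  206.1] top [195.4 205.1]
top -18 [227.  196.4] [242.  207.2] top [196.5 206.2]
top -21 [227.1 197.2] [242.  208.1] top [197.4 207.1]
scene [295 241  16  14 141] [301.9 247.4]
scene 10 [276.9 246.5] [295.2 263.7] top [250.5 254.6]
scene 14 [275.9 246.9] [294.2 264.2] top [251.  255.1]
scene 18 [274.8 247.4] [293.2 264.7] top [251.4 255.5]
scene 21 [274.  247.8] [292.4 265.1] top [251.8 255.9]
scene -10 [290.8 240.3] [309.  257.1] top [248.1 244.1]
scene -14 [291.8 239.8] [310.  256.6] top [247.6 243.7]
scene -18 [292.8 239.3] [311.  256.1] top [247.2 243.2]
scene -21 [293.6 239. ] [311.7 255.8] top [246.8 242.9]
```

Far cheek ≈ +17 mm and near cheek ≈ -18 mm, so both are well back. I'll bring the stamp upright and regrip it squarely before lifting.

Request:
carry_out --pt "0 0.11 0 -9.4 0 1 -1" --pt "0 0.22 0 -19 0 3 -1" --pt "0 0.33 0 -28.3 0 5.6 -1" --pt "0 0.33 0 -28.3 0 5.6 -1" --pt "0 0.33 0 -28.3 0 5.6 -0.2"

```text
clock: 16.35
position: [514.2, 42.8, 128.3]
ee_rot: [1.0, 0.02, -0.002, 0.0]
contact_force: [-0.6, 0.2, -0.5]
gripper_width: 34.0
grasp_force: 0.0
```

Request:
carry_out --pt "0 0 0 0 0 0 -0.2" --pt "0 0 0 0 0 0 -0.2"

```text
clock: 16.6
position: [514.2, 42.6, 127.5]
ee_rot: [1.0, 0.019, -0.001, 0.0]
contact_force: [0.6, -0.2, 0.5]
gripper_width: 34.3
grasp_force: 0.0
```

```bash
python3 -c "
from h import *
from bench import *
s=read_state();print(mach(s['position']),s['contact_force'],s['gripper_width'],go((1,-74.2,124)))
m=np.load('m.npy')
for n in('top','scene'):
  i=get_image(n);c=cv2.cvtColor(i['color'],cv2.COLOR_BGR2HSV)
look()" | grep -v " [12]. \[" ; python3 -c "
from h import *
"
```

```text
[  4.3 -73.7 127.5] [ 0.59891092 -0.21835845  0.4737443 ] 34.294735324312555 (array([ 0.0004,  0.0029, -0.0005]), array([-3.3,  0.5,  3.5]))
[  4.1 -73.8 127.6] [-0.   0.3  0.1] [-0.03  0.04 -0.03] 0.0 (array([ 0.0004,  0.0026, -0.0004]), array([ 0.2, -0.1,  0.8]))
wrist [ 236  150   86   59 4853] [278.3 178.2]
wrist [239 259  12  57 351] [245.  289.8]
wrist [304 259  12  57 467] [309.3 288.9]
wrist -10 [238.8 242.3] [320.6 303.6] top [255.7 303.6]
wrist -14 [239.  247.7] [320.4 308.9] top [261.6 308.9]
wrist -18 [239.3 253.1] [320.1 314.2] top [267.5 314.2]
wrist -21 [239.4 257.2] [319.9 318.1] top [271.8 318.1]
top [228 198  13   9 105] [233.8 201.8]
top -10 [227.  194.1] [242. 205.] top [194.2 203.9]
top -14 [227.  195.2] [242.  206.1] top [195.4 205.1]
top -18 [227.  196.4] [242.  207.2] top [196.5 206.2]
top -21 [227.1 197.2] [242.  208.1] top [197.4 207.1]
scene [299 241  12  13 106] [303.5 247.5]
scene -10 [290.8 240.3] [309.  257.1] top [248.1 244.1]
scene -14 [291.8 239.8] [310.  256.6] top [247.6 243.7]
scene -18 [292.8 239.3] [311.  256.1] top [247.2 243.2]
scene -21 [293.6 239. ] [311.7 255.8] top [246.8 242.9]
```

Request:
carry_out --pt "0 0.0029 0 -3.3 0.5 3 -0.2" --pt "0 0.0029 0 -3.3 0.5 3 -1" --pt "0 0.0029 0 -3.3 0.5 3 -1" --pt "0 0.0029 0 -3.3 0.5 3 -1" --pt "0 0.0029 0 -3.3 0.5 3 -1"

```text
clock: 17.48
position: [510.5, 42.1, 125.0]
ee_rot: [1.0, 0.02, 0.001, -0.0]
contact_force: [-0.7, -0.3, -0.1]
gripper_width: 23.1
grasp_force: 59.3
```

Request:
carry_out --pt "0 0 0 0 0 -4 -1" --pt "0 0 0 0 0 -9 -1" --pt "0 0 0 0 0 -15 -1" --pt "0 0 0 0 0 -22 -1" --pt "0 0 0 0 0 -30 -1"

```text
clock: 18.1
position: [510.5, 42.1, 155.6]
ee_rot: [1.0, 0.02, 0.001, -0.0]
contact_force: [1.0, -0.6, -1.5]
gripper_width: 23.3
grasp_force: 59.3
```

```bash
python3 -c "
from h import *
from bench import *
s=read_state();print(mach(s['position']),s['contact_force'],s['gripper_width'],s['grasp_force'])"
```

```text
[  0.5 -74.2 155.6] [ 0.98565744 -0.64286271 -1.48060017] 23.273297533897516 59.3293958902359
```

```bash
python3 -c "
from h import *
print(go((604.5,-311,250),frame='w'))"
```

```text
(array([-0.0001, -0.0017,  0.    ]), array([ 80.2, 356.5, -94.2]))
```

Request:
carry_out --pt "0 0 0 0 0 -20 -1" --pt "0 0 0 0 0 -45 -1" --pt "0 0 0 0 0 -70 -1" --pt "0 0 0 3 10 -88 -1" --pt "0 0 0 10 35 -95 -1"

```text
clock: 18.73
position: [522.2, 7.8, 252.1]
ee_rot: [1.0, 0.021, 0.002, -0.0]
contact_force: [1.0, -0.2, -0.8]
gripper_width: 23.0
grasp_force: 59.3
```

Request:
carry_out --pt "0 0 0 13 50 0 -1" --pt "0 0 0 26 100 0 -1" --pt "0 0 0 39 150 0 -1" --pt "0 0 0 52 200 0 -1" --pt "0 0 0 62 240 0 -1"

```text
clock: 19.35
position: [593.3, -231.9, 250.3]
ee_rot: [1.0, 0.019, 0.001, -0.0]
contact_force: [0.3, 1.1, -1.9]
gripper_width: 23.7
grasp_force: 59.5
```

```bash
python3 -c "
from h import *
print(go((604.5,-311,110),frame='w'))"
```

```text
(array([ 0.    , -0.0015, -0.001 ]), array([  7.9,  79.5, 140.3]))
```

Request:
carry_out --pt "0 0 0 4 40 20 -1" --pt "0 0 0 8 75 50 -1" --pt "0 0 0 8 79.5 90 -1" --pt "0 0 0 8 79.5 125 -1" --pt "0 0 0 8 79.5 140 -1"

```text
clock: 19.98
position: [603.2, -308.8, 107.7]
ee_rot: [1.0, 0.019, -0.001, -0.001]
contact_force: [0.3, 0.8, -0.6]
gripper_width: 22.9
grasp_force: 59.4
```

Request:
carry_out --pt "0 0 0 0 0 5 -1" --pt "0 0 0 0 0 10 -1" --pt "0 0 0 0 0 14 -1" --pt "0 0 0 0 0 17 -1" --pt "0 0 0 0 0 17 -1"

```text
clock: 20.6
position: [604.4, -309.0, 93.2]
ee_rot: [1.0, 0.02, 0.001, -0.0]
contact_force: [-0.5, -0.0, -1.0]
gripper_width: 22.8
grasp_force: 59.4
```

```bash
python3 -c "
from h import *
from bench import *
s=read_state();print(s['position'],s['contact_force'],go((604.5,-311,88),frame='w'))
for n in('top','scene'):
    i=get_image(n)
    h=cv2.cvtColor(i['color'],cv2.COLOR_BGR2HSV)
    g=(h[...,1]<70)&(h[...,2]>135); q=np.zeros(g.shape,np.uint8)
    u,v=proj(i,[604,-311,10])[0].astype(int); r=35
    q[v-r:v+r,u-r:u+r]=g[v-r:v+r,u-r:u+r]
    nc,_,st,ce=cv2.connectedComponentsWithStats(q); print(n,st[1:][st[1:,4]>50].tolist())
"
```

```text
[ 604.43629778 -308.96290243   93.22375798] [-0.52871884 -0.01279967 -1.0180288 ] (array([ 0.    , -0.0016,  0.    ]), array([-0. ,  2. ,  5.2]))
top [[322, 136, 30, 15, 128], [311, 150, 44, 43, 936]]
scene [[200, 209, 13, 11, 89], [193, 208, 45, 27, 632], [193, 248, 15, 9, 104]]
```

Saucer unchanged. Lower slowly until touch.

Request:
carry_out --pt "0 0 0 0 1 2 -1" --pt "0 0 0 0 1 4 -1" --pt "0 0 0 0 1 5 -1" --pt "0 0 0 0 1 5 -1"

```text
clock: 21.2
position: [604.4, -310.0, 87.9]
ee_rot: [1.0, 0.02, 0.001, -0.0]
contact_force: [-0.3, 0.6, -1.3]
gripper_width: 23.0
grasp_force: 59.4
```

Request:
carry_out --pt "0 0 0 0 0 1 -1" --pt "0 0 0 0 0 1 -1"

```text
clock: 21.45
position: [604.7, -310.1, 87.6]
ee_rot: [1.0, 0.02, 0.001, 0.0]
contact_force: [-0.5, -0.3, 1.6]
gripper_width: 22.8
grasp_force: 59.7
```

Request:
carry_out --pt "0 0 0 0 0 0 -0.3" --pt "0 0 0 0 0 0 0" --pt "0 0 0 0 0 0 0.2" --pt "0 0 0 0 0 0 0.2" --pt "0 0 0 0 0 -10 0.2"

```text
clock: 22.08
position: [603.9, -309.8, 96.5]
ee_rot: [1.0, 0.02, -0.0, -0.0]
contact_force: [-0.6, -0.1, -0.2]
gripper_width: 51.3
grasp_force: 0.0
```

Request:
carry_out --pt "0 0 0 0 0 -20 0.2" --pt "0 0 0 0 0 -50 0.2" --pt "0 0 0 0 0 -90 0.2" --pt "0 0 0 -40 0 -130 0.2" --pt "0 0 0 -90 0 -150 0.2"

```text
clock: 22.7
position: [514.8, -314.0, 250.2]
ee_rot: [1.0, 0.02, 0.003, 0.001]
contact_force: [0.3, 0.1, 0.1]
gripper_width: 51.2
grasp_force: 0.0
```

Request:
carry_out --pt "0 0 0 -50 0 0 0.2" --pt "0 0 0 -100 0 0 0.2" --pt "0 0 0 -130 0 0 0.2" --pt "0 0 0 -130 0 0 0.2"

```text
clock: 23.2
position: [382.7, -318.8, 248.3]
ee_rot: [1.0, 0.019, 0.002, 0.0]
contact_force: [0.4, 0.3, 0.5]
gripper_width: 51.7
grasp_force: 0.0
```

```bash
python3 -c "
from h import *
from bench import *
s=read_state();print(s['position'],s['contact_force'])
for n in('top','scene'):
    i=get_image(n);h=cv2.cvtColor(i['color'],cv2.COLOR_BGR2HSV)
    g=((h[...,0]>8)&(h[...,0]<18)&(h[...,1]>110)).astype(np.uint8); k=np.zeros_like(g)
    u,v=proj(i,[604,-311,60])[0].astype(int);k[v-25:v+25,u-18:u+18]=1;g*=k
    nc,l,st,ce=cv2.connectedComponentsWithStats(g); print(n,st[1:][st[1:,4]>8].tolist(),ce[1:][st[1:,4]>8].tolist())
    print(proj(i,[(604.7,-310.1,z) for z in(13,56,100)]).round(1).tolist())
    hh=h; w=(h[...,1]<70)&(h[...,2]>135);q=np.zeros_like(g);u,v=proj(i,[604,-311,10])[0].astype(int);q[v-25:v+25,u-25:u+25]=w[v-25:v+25,u-25:u+25]
    nc,l,st,ce=cv2.connectedComponentsWithStats(q);print(st[1:][st[1:,4]>100].tolist())
"
```

```text
[ 382.69359382 -318.76953599  248.27533308] [0.40176299 0.31860077 0.51549644]
top [[330, 164, 9, 10, 67]] [[334.089552238806, 168.16417910447763]]
[[332.7, 170.9], [334.6, 168.1], [336.6, 165.1]]
[[311, 150, 44, 36, 875], [307, 173, 23, 23, 399], [333, 186, 24, 10, 158]]
scene [[211, 201, 9, 23, 126]] [[214.97619047619048, 211.9047619047619]]
[[215.5, 221.8], [214.6, 211.9], [213.6, 201.6]]
[[193, 209, 45, 26, 633]]
```

The stamp is upright at the predicted spot and the saucer hasn't moved, so I'm handing in.

```bash
python3 -c "
from bench import *
print(job_done())"
```

```text
the job is handed in; nothing more can be done
None
```

The job is handed in at about 23 s on the robot clock, with no verdict returned: the lamp is off, the carriage is wound out to its stop, both cheeks are pushed back, and the stamp stands upright in the middle of the white saucer; I did not re-image the switch, carriage or other items at the end.

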